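# Load a culture dish into the dish gauge and hold its telescoping arm at the mark

## Task

Lift the top culture dish off the stack of three and set it gently down, flat, in the round nest of the dish gauge, leaving the other two dishes stacked where they are. Then take the gauge's telescoping arm by its grip, squeezing so that the lock button on the side of the grip goes all the way in, and pull the arm out until its third long scale line stands level with the sleeve's front edge (75 mm out), which brings the sensor over the middle of the dish. The arm springs back when let go, so finish while still holding it at that mark with the button squeezed in, and do not disturb the flask or the jar.

Things in the scene. Friction and masses are not known exactly. Their poses are not given: they have to be found in the camera images.
- dish_top: uppermost of three like stacked culture dishes, tan filling under a clear lid, one rigid loose piece, 35 g, 18 mm high: lid 60 mm wide over the upper 10 mm, base below it 57 mm wide, bevelled to 53 mm at the bottom. Grasp the lid, fingertips 9 mm or more above the underside. Origin: centre of the underside; z up. The stack stands left or right of the gauge, the flask on the other side
- dish_middle: second dish of the stack, the same as dish_top, which rests on it. Origin: centre of its underside, 18 mm below that of dish_top at the start. Stays where it is
- dish_bottom: lowest dish of the stack, the same again, standing on the bench. Origin: centre of its underside. Stays where it is
- gauge_stand: dish gauge, fixed: aluminium base plate (x -55 to 290, y -55 to 55, 12 mm thick) with the nest in its front end; behind it on a column a white sleeve (x 160 to 325, 52 wide, top at z 103 mm), from whose mouth a square tube with black grip and sensor comes out towards the nest. Origin: on the bench under the nest's centre; x from the nest back to the sleeve (the arm pulls out along -x), z up
- nest (a point): centre of the floor of the nest, a round recess 61 mm wide and 6 mm deep in the base plate (floor 6 mm, rim 12 mm above the bench). A seated dish has its underside on this floor and its lid 2 mm clear above the plate
- grip (a point): centre of the grip, on the tube's axis, 80 mm above the bench; moves with the arm; axes as the gauge's. At home it is 118 mm behind the nest's centre, 42 mm in front of the mouth. Black block 36 mm long (x), 38 mm high (z 60 to 98 mm), free at both sides and above; its right side (gauge -y) is a fixed ribbed pad 16 mm from the axis, its left side (+y) carries the lock button
- button (a point): centre of the face of the grey lock button, 22 x 22 mm, on the grip's left (gauge +y) side, 21 mm from the tube's axis when out, 16 mm when fully in; so the squeezed grip is 32 mm wide and centred on point grip. Pressed along the gauge's -y by closing the fingers across the grip
- sensor (a point): centre of the lower end of the vertical sensor barrel (23 mm wide, 53 mm high) at the front of the arm, 38 mm above the bench, 43 mm in front of the grip's centre. At home it is 75 mm behind the nest's centre; it passes 14 mm above a seated dish
- mouth (a point): front edge of the sleeve's mouth, on the tube's axis, 80 mm above the bench. Black scale lines lie across the top of the tube, a long one every 25 mm, a short one half way between. At home none shows; the first, second, third and fourth long lines come out level with the mouth at 25, 50, 75 and 100 mm of extension
- gauge_arm (a joint): extension of the arm in m: 0 home (locked, as at the start), 0.075 at the third long line, 0.105 fully out; grows along the gauge's -x. A spring of about 5 N always draws it home. With the button out a latch holds it at home (under 3 mm of play) and snaps in again when the arm springs home
- lock_button (a joint): travel of the lock button in m: 0 out, 0.005 fully in; spring about 4 N at the start, 7 N fully in. The latch is free above about 0.0035
- flask: stoppered conical glass flask, 72 mm wide, 101 mm high, loose, beside the gauge on the side away from the stack. Origin: centre of its underside. A bystander
- jar: small white screw jar, 49 mm wide, 50 mm high, loose, on the bench at the right. Origin: centre of its underside. A bystander
There are look-alikes about, which are no part of the job. What is shaped like the dish_top but black or purple is not meant. Leave any grey look-alike of the dish_middle alone.

How it is judged (in metres and radians):
On the way, in this order (a step that is already met when the one before it is completed fails the run):
1. the top dish is lifted clear of the stack, which stays put (z of dish_top in the frame of dish_middle above 0.04 m and distance of each of dish_middle, dish_bottom from where it was at the start of the episode below 0.02 m), for 0.1 s.
2. the dish sits flat in the nest and is let go, the arm still home (horizontal distance between dish_top and nest below 0.004 m and z of dish_top in the frame of nest below 0.0025 m and angle between dish_top's own z axis and vertical below 0.06 rad and contact force between the fingers and dish_top below 0.1 N and value of joint gauge_arm below 0.006 m), for 0.2 s.
3. the lock button is squeezed in while the arm is home (value of joint lock_button above 0.0034 m and value of joint gauge_arm below 0.02 m and contact force between the fingers and gauge_stand above 2 N), for 0.04 s.
At the end, for the whole second after the job is handed in: Still gripping the arm (over 3 N), lock button in (over 3.4 of 5 mm), arm at rest 75 mm out within 3 mm; the former top dish flat in the nest (4 mm sideways, 2.5 mm up), untouched by the fingers; the other dishes within 20 mm, flask and jar within 30 mm of where they stood (value of joint gauge_arm between 0.072 and 0.078 m and velocity of joint gauge_arm between -0.005 and 0.005 m/s and value of joint lock_button above 0.0034 m and contact force between the fingers and gauge_stand above 3 N and horizontal distance between dish_top and nest below 0.004 m and z of dish_top in the frame of nest below 0.0025 m and angle between dish_top's own z axis and vertical below 0.06 rad and contact force between the fingers and dish_top below 0.1 N and distance of each of dish_middle, dish_bottom from where it was at the start of the episode below 0.02 m and distance of each of flask, jar from where it was at the start of the episode below 0.03 m); the arm keeps its last pose, push and grip.
It fails at once if the other two dishes are knocked about (over 20 mm) (distance of any of dish_middle, dish_bottom from where it was at the start of the episode above 0.02 m).
It fails at once if the flask or the jar is pushed away (over 30 mm) or the flask tipped (distance of any of flask, jar from where it was at the start of the episode above 0.03 m or angle between flask's own z axis and vertical above 0.5 rad).
It fails at once if the dish is dropped into the nest from more than 15 mm up instead of being set down (horizontal distance between dish_top and nest below 0.06 m and z of dish_top in the frame of nest above 0.015 m and contact force between the fingers and dish_top below 0.02 N).
It also fails if it takes over 42 s, if anything falls off the work surface, if the arm or the gripper's body presses on something with over 40 N, if the wrist force passes 120 N, or if a joint passes its speed limit or range.

## Robot

A 6-joint arm with a two-finger parallel gripper is mounted at the origin on a cart in front of the work surface, level with it; the furniture and walls round the work are solid. World frame = base frame: x ahead of the robot, y to its left, z up, the work surface at z = 0. Lengths are in m, angles in degrees, forces in N, time in s.
With the tool pointing down it reaches from about 0.3 to 0.75 m from the base axis. Payload 8.5 kg.
Tool frame: the origin (TCP) lies at the very end of the fingers, on their centre line; the grasp point (between the pads) lies 19 mm behind it; z points along the fingers, y is the line along which they close (so a half turn about z gives the same grasp; the last joint's range is limited). The gripper opens to 85 mm and grips with 20 to 120 N. Pads are 22 mm wide; open, the fingers measure 114 mm over their backs; the gripper's body (76 mm by 85 mm) begins 54 mm behind the grasp point. The pads swing forward as they close: fully open they stand 13 mm farther back than shut.
Start: joints at [-89.628, 21.807, 74.336, -0, 83.858, -12.336], TCP at [0.121, -0.537, 0.231] pointing down, gripper open.
Joint ranges: [-178.18, 178.18], [-50.72, 133.34], [12.68, 142.11], [-81.47, 261.47], [9.98, 163.14], [-165.26, 165.26]. Speed limits (degrees/s): [136.94, 136.94, 180, 180, 180, 180].

## Interface

Orientations are given as [roll, pitch, yaw] about the fixed x, y, z axes, in that order (R = Rz(yaw) Ry(pitch) Rx(roll)).
In Python, from cell import observe, capture, close_job gives the robot as it stands.
- The arm moves only by the tool jog_arm, never from a script. Its argument "targets" is a list that holds one entry, the list of rows, each a list of 7 numbers: the shift along the tool's x, y, z scaled (see below), then the turn, a rotation vector about the tool's x, y, z scaled (see below), then the opening, from 0 (shut) to 1 (fully open). In form: [[[dx, dy, dz, ax, ay, az, jaw], ...]]. A call has 1 to 20 rows; each row shifts and turns the commanded pose from where the row before left it, along the tool's axes as they then stand; what a row does not reach is not made up. The controller multiplies each number of a shift by 25 cm and each number of a turn by pi rad. A row lasts 1/10 s, in which the tool goes at most 50 mm and 8.59 degrees, less where a joint would pass 70% of its speed; a pose out of reach is approached as far as the arm can. A call with a number of a shift or a turn outside -1 to 1 is refused whole. A call with a gripper value outside its range is refused whole. The fingers move at their own pace and stop on an object; "newtons" is the grip in N (left out, the last holds). Time passes only in rows, so rows that do not move let the fingers close. It gives the time, the measured TCP pose, the force, the opening and the grip force at its end, in the units of the state.
- observe(): the state, without advancing time (a new reading comes with each control period).
- capture(name): name is "scene" or "top" or "wrist"; returns a dict with "img" (480x640x3 uint8, red, green, blue), "fovy" (degrees; the focal length in pixels is half the picture's height over the tangent of half this angle, whatever the lens; pixels are square), "cx", "cy" (the principal point, pixels), "cam_to_world" (4x4, takes a point from camera to world coordinates). Camera axes: x right, y down, z forward; pixel columns grow to the right and rows downward; lengths in m; the calibration is good to about 2 mm. A picture is of the moment at which its call begins. There is no depth.
- close_job(): hands the job in; it is judged then, once.
The state is a dict: "time": time; "joint_pos": joint angles; "joint_vel": joint speeds; "effort": joint torques, N m; "eef_pos": TCP position; "tcp_rot": TCP orientation; "force": force on the tool from outside, world axes, zero at the start; "moment": the same for the moment, N m; "gripper_width": finger opening in m; "grasp_force": force on a finger pad.
Only numpy, scipy, OpenCV 4.12 (cv2) and the standard library are available. Lean on these libraries where they do the work, as an engineer would, in place of code of your own. Each camera call takes 0.05 s, during which the arm holds its last target. There are 200 camera calls.

## Working session

There is one attempt and no reset: what is moved stays moved. The work goes in short steps, Python scripts to look and compute and a tool call to move; the robot and the scene stay as the last step left them, time stands still between calls to the robot, and variables do not carry over. Pictures are saved under pics/ and viewed, at most 10 in all, crops included, and the job is handed in when it is done.

Besides the shell and the picture viewer there is one more tool, called after "Call:" as name([rows], argument=value, ...), one row to a line, values as JSON. jog_arm: Moves the arm, as the interface text tells. Its arguments: {"type":"object","properties":{"targets":{"type":"array","items":{"type":"array","items":{"type":"array","items":{"type":"number"}}}},"newtons":{"type":"number"}},"required":["targets"]}

```bash
mkdir -p pics; ls
cat > h.py <<'E'
import numpy as np, cv2, pickle
from cell import observe, capture, close_job
def snap(name, tag):
    c=capture(name); cv2.imwrite(f'pics/{tag}.png', c['img'][:,:,::-1]); pickle.dump(c,open(f'pics/{tag}.pkl','wb')); return c
def load(tag): return pickle.load(open(f'pics/{tag}.pkl','rb'))
def K(c):
    f=240/np.tan(np.radians(c['fovy'])/2); return f
def ray(c,u,v):
    f=K(c); d=np.array([(u-c['cx'])/f,(v-c['cy'])/f,1]); T=np.array(c['cam_to_world']); return T[:3,3], T[:3,:3]@d
def onz(c,u,v,z):
    o,d=ray(c,u,v); return o+d*(z-o[2])/d[2]
def proj(c,p):
    T=np.array(c['cam_to_world']); q=T[:3,:3].T@(np.array(p)-T[:3,3]); f=K(c); return np.array([c['cx']+f*q[0]/q[2], c['cy']+f*q[1]/q[2]])
E
python3 - <<'E'
from h import *
np.set_printoptions(precision=4,suppress=True)
for n in ('scene','top'):
    c=snap(n,n+'0'); print(n,c['fovy'],c['cx'],c['cy'],np.array(c['cam_to_world']))
print(observe())
E
```

```text
pics
scene 44.86231258880724 317.2958657357559 251.37423390998467 [[-0.5981 -0.3354  0.7279 -0.4126]
 [-0.8012  0.2713 -0.5333  0.6848]
 [-0.0186 -0.9022 -0.431   0.6125]
 [ 0.      0.      0.      1.    ]]
top 46.97595301527102 325.31275257458617 241.91078209931365 [[ 0.0186 -0.9866  0.1624  0.2752]
 [-0.9998 -0.0196 -0.0044  0.012 ]
 [ 0.0075 -0.1623 -0.9867  1.5643]
 [ 0.      0.      0.      1.    ]]
{'time': 0.1, 'joint_pos': array([-89.6276,  21.8373,  74.378 ,   0.0002,  83.8601, -12.3358]), 'joint_vel': array([-0.1262,  0.0014, -0.0836, -0.0116,  0.0253,  0.0667]), 'effort': array([  0.0012, -44.9228, -23.166 ,  -0.0002,   0.0036,   0.    ]), 'eef_pos': array([ 0.121 , -0.5363,  0.2308]), 'tcp_rot': array([-179.9264,   -0.0162,   12.7082]), 'force': array([-0.8296,  0.2852,  0.2694]), 'moment': array([-0.013 , -0.0085, -0.0054]), 'grasp_force': 0.0, 'gripper_width': 0.08512073456350493}
```

View pics/top0.png

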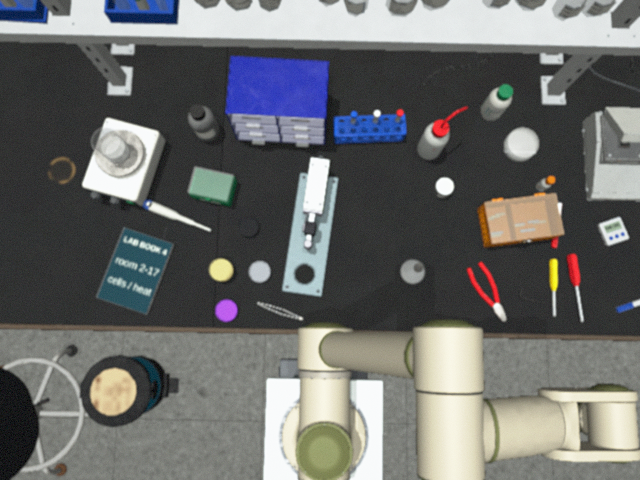

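View pics/scene0.png

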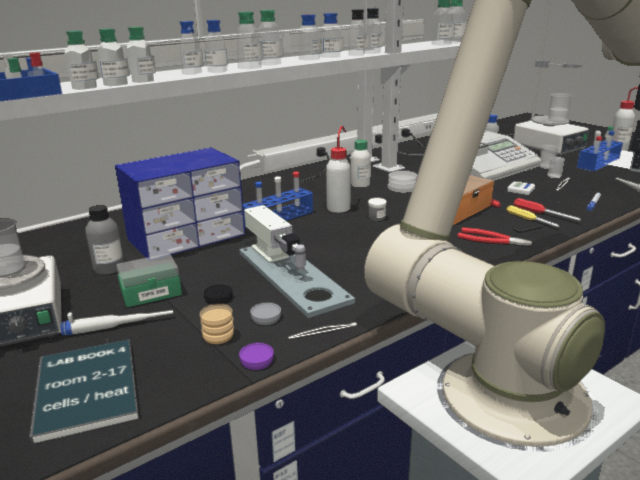

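The top view shows the tan stack at (221,270), the nest at (304,273), the sleeve around (316,185), the flask at (413,271) and the jar at (445,187). The black, grey and purple dishes are look-alikes. The scene view agrees with this: the stack of three is at (217,323) and the nest at (318,294).

Run:
```python
from h import *
np.set_printoptions(precision=4,suppress=True)
c=load('top0'); im=c['img']; hsv=cv2.cvtColor(im,cv2.COLOR_RGB2HSV)
def blob(m,box):
    x0,y0,x1,y1=box; k=np.zeros(m.shape,np.uint8); k[y0:y1,x0:x1]=m[y0:y1,x0:x1]
    cs,_=cv2.findContours(k,cv2.RETR_EXTERNAL,cv2.CHAIN_APPROX_NONE); return max(cs,key=cv2.contourArea)
tan=cv2.inRange(hsv,(12,50,120),(35,255,255)); b=blob(tan,(200,250,245,290)); (u,v),r=cv2.minEnclosingCircle(b); e=cv2.fitEllipse(b)
print('stack',u,v,r,e,onz(c,u,v,.054))
g=im.astype(int); plate=((g[...,2]>110)&(g[...,2]-g[...,0]>8)).astype(np.uint8)*255
b=blob(plate,(270,160,350,305)); r=cv2.minAreaRect(b); print('plate',r)
bx=cv2.boxPoints(r); P=np.array([onz(c,*p,.012) for p in bx]); print(P, [np.linalg.norm(P[i]-P[i-1]) for i in range(4)])
dark=cv2.inRange(im,(0,0,0),(90,90,90)); b=blob(dark,(294,262,315,284)); print('nest',cv2.minEnclosingCircle(b),cv2.fitEllipse(b)); (u,v),_,_=cv2.fitEllipse(b); print(onz(c,u,v,.012))
w=cv2.inRange(hsv,(0,0,190),(180,40,255)); b=blob(w,(296,150,335,220)); r=cv2.minAreaRect(b); print('sleeve',r,[onz(c,*p,.103) for p in cv2.boxPoints(r)])
for n,u,v in(('flask',413,271),('jar',445,187),('grey',260,272)): print(n,onz(c,u,v,.03))
s=load('scene0'); 
crop=cv2.resize(im[140:310,190:350],None,fx=3.5,fy=3.5,interpolation=cv2.INTER_CUBIC)
cv2.imwrite('pics/crop1.png',crop[:,:,::-1])
```

```text
stack 220.55882263183594 269.441162109375 12.094390869140625 ((220.50868225097656, 269.4043273925781), (22.380512237548828, 23.59964370727539), 102.05648803710938) [0.4415 0.2913 0.054 ]
plate ((309.9339599609375, 233.54908752441406), (40.59282302856445, 121.2255859375), 8.365885734558105)
[[ 0.3899  0.1267  0.012 ]
 [ 0.7393  0.0865  0.012 ]
 [ 0.724  -0.0306  0.012 ]
 [ 0.3755  0.0137  0.012 ]] [np.float64(0.11391537148226773), np.float64(0.3517136054444447), np.float64(0.11809966448484062), np.float64(0.3512574280173153)]
nest ((304.125, 273.75), 9.291393280029297) ((304.087890625, 273.74237060546875), (17.51236915588379, 17.932886123657227), 112.81745147705078)
[0.4385 0.0632 0.012 ]
sleeve ((311.5600280761719, 189.0800018310547), (26.58721351623535, 63.639610290527344), 8.130102157592773) [array([0.5775, 0.0914, 0.103 ]), array([0.7549, 0.0716, 0.103 ]), array([ 0.7456, -0.001 ,  0.103 ]), array([0.5686, 0.0202, 0.103 ])]
flask [ 0.4502 -0.2414  0.03  ]
jar [ 0.6941 -0.335   0.03  ]
grey [0.4391 0.1856 0.03  ]
```

View pics/crop1.png

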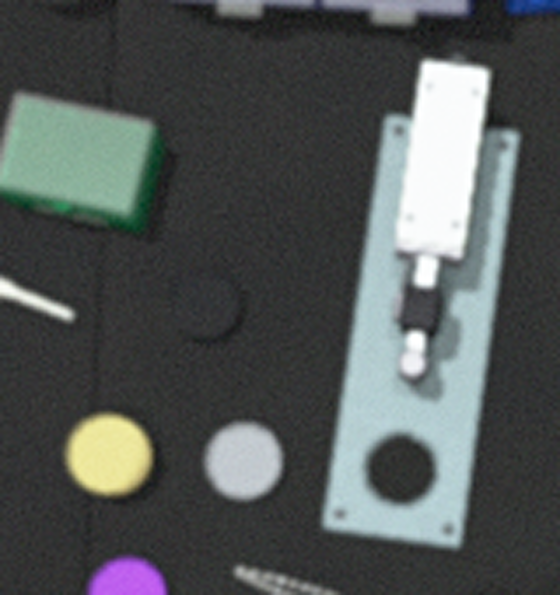

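The plate corners give 0.35 x 0.115 m, which matches. The gauge yaw is about -7°, the nest is at about (.440,.063) and the stack at (.4415,.2913). Next I turn to gauge yaw and travel high to above the stack.

Call:
jog_arm([
  [[0, 0, 0, 0, 0, 0.0365, 1], [0, 0, 0, 0, 0, 0.0365, 1], [0, 0, 0, 0, 0, 0.0365, 1], [0.1, -0.15, 0, 0, 0, 0, 1], [0.1, -0.15, 0, 0, 0, 0, 1], [0.1, -0.15, 0, 0, 0, 0, 1], [0.1, -0.15, 0, 0, 0, 0, 1], [0.1, -0.15, 0, 0, 0, 0, 1], [0.1, -0.15, 0, 0, 0, 0, 1], [0.1, -0.15, 0, 0, 0, 0, 1], [0.1, -0.15, 0, 0, 0, 0, 1], [0, -0.18, 0, 0, 0, 0, 1], [0, -0.18, 0, 0, 0, 0, 1], [0, -0.18, 0, 0, 0, 0, 1], [0, -0.18, 0, 0, 0, 0, 1], [0, -0.18, 0, 0, 0, 0, 1], [0, -0.18, 0, 0, 0, 0, 1], [0, -0.18, 0, 0, 0, 0, 0.85], [0, -0.18, 0, 0, 0, 0, 0.75], [0, 0, 0, 0, 0, 0, 0.75]],
], newtons=25)

```text
time: 2.1
eef_pos: [0.3994, 0.0984, 0.2311]
tcp_rot: [-179.9, 0.0, -6.6]
force: [0.1, -0.5, 0.4]
gripper_width: 0.0641
grasp_force: 0.0
```

Call:
jog_arm([
  [[0.015, -0.157, 0, 0, 0, 0, 0.75], [0.015, -0.157, 0, 0, 0, 0, 0.75], [0.015, -0.157, 0.05, 0, 0, 0, 0.75], [0.015, -0.157, 0.1, 0, 0, 0, 0.75], [0.015, -0.157, 0.1, 0, 0, 0, 0.75], [0, 0, 0.07, 0, 0, 0, 0.75], [0, 0, 0, 0, 0, 0, 0.75], [0, 0, 0, 0, 0, 0, 0.75]],
])

```text
time: 2.9
eef_pos: [0.4427, 0.286, 0.1517]
tcp_rot: [180.0, 0.0, -7.0]
force: [0.3, -0.4, 1.1]
gripper_width: 0.064
grasp_force: 0.0
```

Run:
```python
from h import *
np.set_printoptions(precision=4,suppress=True)
s=snap('scene','s1'); w=snap('wrist','w1'); o=observe(); print(o['eef_pos'],o['tcp_rot'],o['gripper_width']); print(np.array(w['cam_to_world']),w['fovy'],w['cx'],w['cy'])
u,v=proj(s,o['eef_pos']).astype(int); print(u,v,proj(w,o['eef_pos']))
im=s['img']; print(u,v)
a=cv2.resize(im[v-60:v+90,u-60:u+60],None,fx=4,fy=4,interpolation=cv2.INTER_CUBIC)
cv2.drawMarker(a,(240,240),(255,0,0),0,20)
W=cv2.resize(w['img'],(0,0),fx=.5,fy=.5); 
cv2.imwrite('pics/s1c.png',a[:,:,::-1])
```

```text
[0.4431 0.286  0.1526] [-179.9551   -0.1      -7.0699] 0.06438532207926326
[[-0.1224 -0.9403 -0.3174  0.5257]
 [-0.9925  0.116   0.0392  0.2753]
 [ 0.      0.3199 -0.9475  0.2957]
 [ 0.      0.      0.      1.    ]] 68.83533749052624 318.7515465823301 237.4318627353054
213 262 [317.5701 309.0422]
213 262
```

View pics/s1c.png

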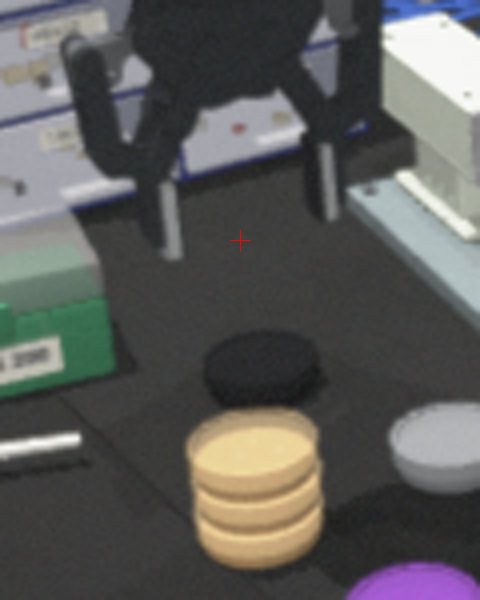

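View pics/w1.png

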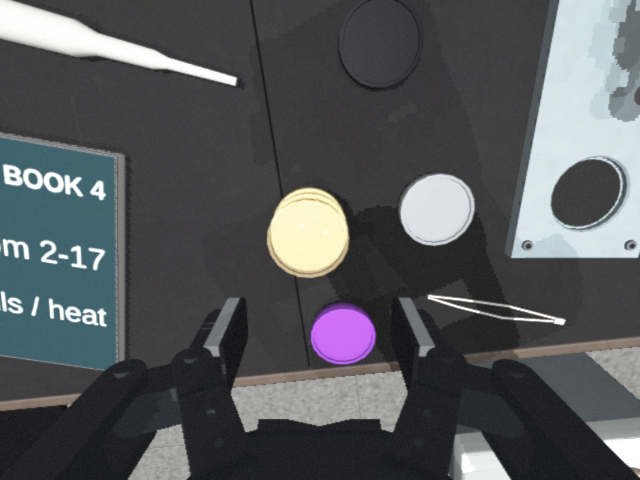

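The scene crop shows the fingertips around the TCP mark and the stack intact at crop (255,490). The wrist view shows the top lid spanning about u 267-349 with its lower edge at v 276. The fingertips are at v≈297, roughly 6 mm behind the TCP. I'll refine the stack position from the lid's edges.

Run:
```python
from h import *
np.set_printoptions(precision=4,suppress=True)
w=load('w1'); hsv=cv2.cvtColor(w['img'],cv2.COLOR_RGB2HSV)
m=cv2.inRange(hsv,(15,40,90),(35,255,255)); m[:, :255]=0; m[:,360:]=0; m[:170]=0; m[290:]=0
ys,xs=np.where(m); print('mask box',xs.min(),xs.max(),ys.min(),ys.max())
t=np.linspace(0,2*np.pi,200)
def box(cx,cy,z,r=.03):
    p=np.array([proj(w,(cx+r*np.cos(a),cy+r*np.sin(a),z)) for a in t]); return p.min(0),p.max(0)
print(box(.4415,.2913,.054))
# lid outline: lower edge + left/right of mask
L=onz(w,xs.min(),ys[xs==xs.min()].mean(),.050); R=onz(w,xs.max(),ys[xs==xs.max()].mean(),.050)
B=onz(w,xs[ys==ys.max()].mean(),ys.max(),.054); print(L,R,(L+R)/2,np.linalg.norm(L-R),B)
# nest
g=w['img'].astype(int).max(2); d=(g<75).astype(np.uint8)*255; d[:, :545]=0; d[:150]=0; d[235:]=0
cs,_=cv2.findContours(d,cv2.RETR_EXTERNAL,cv2.CHAIN_APPROX_NONE); b=max(cs,key=cv2.contourArea); e=cv2.fitEllipse(b); print('nest',e,onz(w,*e[0],.012))
```

```text
mask box 266 349 187 277
(array([270.0949, 202.4104]), array([352.1339, 279.811 ]))
[0.4439 0.3249 0.05  ] [0.4402 0.2633 0.05  ] [0.442  0.2941 0.05  ] 0.0617902486323519 [0.4145 0.298  0.054 ]
nest ((585.2794799804688, 192.4029541015625), (56.24430465698242, 73.15077209472656), 48.31669998168945) [0.4426 0.0655 0.012 ]
```

Call:
jog_arm([
  [[-0.002, -0.03, 0.05, 0, 0, 0, 0.95], [0, 0, 0.1, 0, 0, 0, 0.95], [0, 0, 0.1, 0, 0, 0, 0.95], [0, 0, 0.1, 0, 0, 0, 0.95], [0, 0, 0.06, 0, 0, 0, 0.95], [0, 0, 0.03, 0, 0, 0, 0.95], [0, 0, 0, 0, 0, 0, 0.95], [0, 0, 0, 0, 0, 0, 0.95]],
])

```text
time: 3.8
eef_pos: [0.4433, 0.2944, 0.042]
tcp_rot: [-180.0, -0.1, -7.0]
force: [0.3, -0.9, -0.1]
gripper_width: 0.0812
grasp_force: 0.0
```

Run:
```python
from h import *
np.set_printoptions(precision=4,suppress=True)
s=snap('scene','s2'); w=snap('wrist','w2'); o=observe(); print(o['eef_pos'],o['gripper_width'],o['force'])
a=cv2.resize(s['img'][270:360,160:280],None,fx=4,fy=4,interpolation=cv2.INTER_CUBIC)
b=cv2.resize(w['img'][190:430,180:460],(420,360),interpolation=cv2.INTER_CUBIC)
h=np.zeros((360,800,3),np.uint8)
h[:, :400]=cv2.resize(s['img'][265:355,165:265],(400,360),interpolation=cv2.INTER_CUBIC); h[:,400:]=cv2.resize(w['img'][190:430,180:447],(400,360))
cv2.imwrite('pics/c2.png',h[:,:,::-1])
```

```text
[0.4434 0.2944 0.0422] 0.08109749713221152 [ 0.3615 -1.0258 -0.6345]
```

View pics/c2.png

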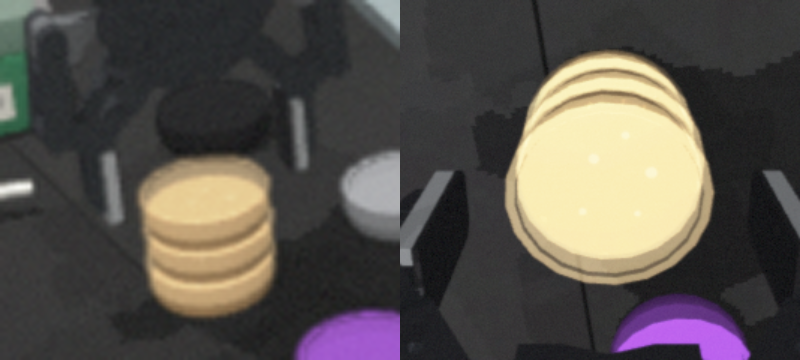

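The crop shows the open fingers straddling the top dish. The lid spans u 507-712 in the crop and the pads are at 467 and 763, so it is centred across. I'll check the fore-aft centring numerically.

Run:
```python
from h import *
np.set_printoptions(precision=4,suppress=True)
w=load('w2'); t=np.linspace(0,2*np.pi,200)
for c in ((.4434,.2944),(.4454,.2944),(.4434,.2964)):
    p=np.array([proj(w,(c[0]+.03*np.cos(a),c[1]+.03*np.sin(a),.054)) for a in t]); print(c,p.min(0),p.max(0))
hsv=cv2.cvtColor(w['img'],cv2.COLOR_RGB2HSV); m=cv2.inRange(hsv,(15,40,60),(35,255,255)); m[385:]=0;m[:200]=0;m[:,:235]=0;m[:,400:]=0
cs,_=cv2.findContours(m,cv2.RETR_EXTERNAL,cv2.CHAIN_APPROX_NONE); print(cv2.boundingRect(max(cs,key=cv2.contourArea)))
```

```text
(0.4434, 0.2944) [247.9877 258.4892] [387.1644 379.7609]
(0.4454, 0.2944) [247.122  253.9134] [386.8868 376.2122]
(0.4434, 0.2964) [243.4139 259.0455] [382.5203 380.1919]
(249, 223, 141, 158)
```

The dish is centred within 1 mm, so I close.

Call:
jog_arm([
  [[0, 0, 0, 0, 0, 0, 0.8], [0, 0, 0, 0, 0, 0, 0.6], [0, 0, 0, 0, 0, 0, 0.6], [0, 0, 0, 0, 0, 0, 0.6], [0, 0, 0, 0, 0, 0, 0.6]],
], newtons=25)

```text
time: 4.4
eef_pos: [0.4431, 0.2943, 0.0421]
tcp_rot: [-180.0, -0.1, -7.0]
force: [-1.6, -1.7, 5.8]
gripper_width: 0.0586
grasp_force: 25.7
```

Run:
```python
from h import *
s=snap('scene','s3'); w=snap('wrist','w3')
h=np.zeros((450,800,3),np.uint8)
h[:, :400]=cv2.resize(s['img'][260:350,175:255],(400,450),interpolation=cv2.INTER_CUBIC); h[:,400:]=cv2.resize(w['img'][190:480,190:448],(400,450))
cv2.imwrite('pics/c3.png',h[:,:,::-1])
```

```text
(no output)
```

View pics/c3.png

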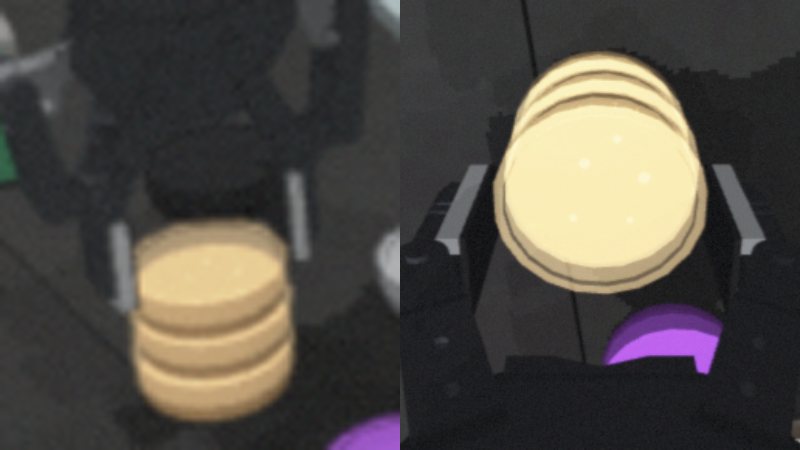

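The fingers hold the lid at 58.6 mm with 25 N, and their tips are near the lid's lower edge. I lift and look again.

Call:
jog_arm([
  [[0, 0, -0.02, 0, 0, 0, 0.6], [0, 0, -0.04, 0, 0, 0, 0.6], [0, 0, -0.08, 0, 0, 0, 0.6], [0, 0, -0.08, 0, 0, 0, 0.6], [0, 0, -0.08, 0, 0, 0, 0.6], [0, 0, -0.04, 0, 0, 0, 0.6], [0, 0, 0, 0, 0, 0, 0.6], [0, 0, 0, 0, 0, 0, 0.6], [0, 0, 0, 0, 0, 0, 0.6]],
])

```text
time: 5.4
eef_pos: [0.4425, 0.294, 0.1254]
tcp_rot: [179.9, 0.1, -7.0]
force: [-0.3, -0.2, -0.6]
gripper_width: 0.0582
grasp_force: 27.0
```

Run:
```python
from h import *
np.set_printoptions(precision=4,suppress=True)
s=snap('scene','s4'); w=snap('wrist','w4'); o=observe(); print(o['eef_pos'],o['tcp_rot'],o['gripper_width'],o['grasp_force'])
h=np.zeros((450,800,3),np.uint8)
h[:, :400]=cv2.resize(s['img'][240:340,165:255],(400,450),interpolation=cv2.INTER_CUBIC); h[:,400:]=cv2.resize(w['img'][100:480,150:488],(400,450))
cv2.imwrite('pics/c4.png',h[:,:,::-1])
# nest from wrist
```

```text
[0.4426 0.2941 0.1255] [179.9584   0.0794  -7.0048] 0.05859812595764469 27.00915813446045
```

View pics/c4.png

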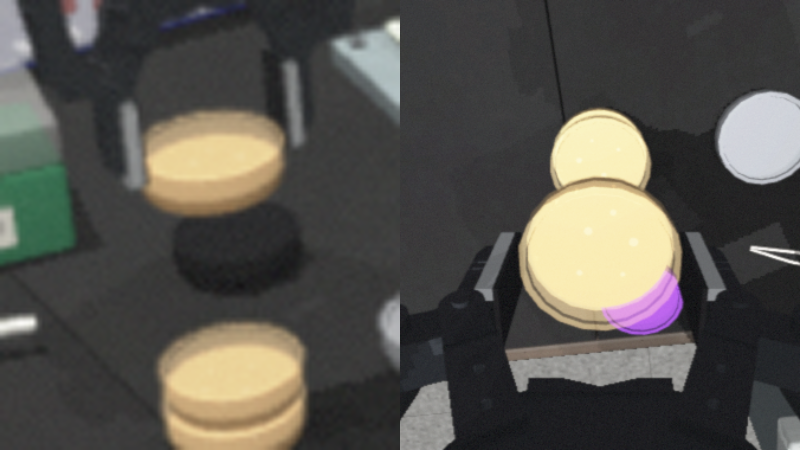

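The dish is lifted level and the two others stay at (235,380) in the crop. I carry it to just in front of the nest to look.

Call:
jog_arm([
  [[0, 0.04, 0, 0, 0, 0, 0.6], [-0.003, 0.1, 0, 0, 0, 0, 0.6], [-0.003, 0.15, 0, 0, 0, 0, 0.6], [-0.003, 0.16, 0, 0, 0, 0, 0.6], [-0.003, 0.16, 0, 0, 0, 0, 0.6], [-0.003, 0.15, 0, 0, 0, 0, 0.6], [-0.003, 0.11, 0, 0, 0, 0, 0.6], [0, 0.05, 0, 0, 0, 0, 0.6], [0, 0.008, 0, 0, 0, 0, 0.6], [0, 0, 0, 0, 0, 0, 0.6], [0, 0, 0, 0, 0, 0, 0.6]],
])

```text
time: 6.6
eef_pos: [0.4101, 0.065, 0.1263]
tcp_rot: [-180.0, 0.0, -7.0]
force: [0.2, -0.1, -0.5]
gripper_width: 0.0583
grasp_force: 27.0
```

Run:
```python
from h import *
np.set_printoptions(precision=4,suppress=True)
w=snap('wrist','w5'); o=observe(); print(o['eef_pos'],o['tcp_rot'],o['gripper_width'],o['grasp_force'])
```

```text
[0.4101 0.0651 0.1263] [-179.995     0.0052   -6.9445] 0.05835451975114704 27.045157849788666
```

View pics/w5.png

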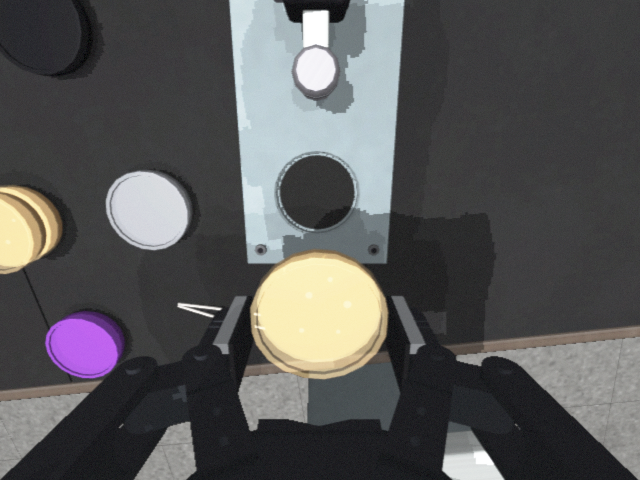

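The nest is fully visible at (317,191), with the held dish at (319,315), the sensor at (316,70) and the plate edges straight ahead. Now I compute the offsets.

Run:
```python
from h import *
from scipy.optimize import least_squares
np.set_printoptions(precision=4,suppress=True)
w=load('w5'); im=w['img']; g=im.max(2)
d=(g<100).astype(np.uint8)*255; d[:,:262]=0; d[:,372:]=0; d[:148]=0; d[236:]=0
d=cv2.morphologyEx(d,cv2.MORPH_OPEN,np.ones((7,7)))
cs,_=cv2.findContours(d,cv2.RETR_EXTERNAL,cv2.CHAIN_APPROX_NONE); b=max(cs,key=cv2.contourArea); print(cv2.boundingRect(b))
def fit(pts,z):
    P=np.array([onz(w,*p,z)[:2] for p in pts]); r=least_squares(lambda q:np.hypot(*(P-q[:2]).T)-q[2],[*P.mean(0),.03],loss='soft_l1',f_scale=.0005); return r.x
print('nest rim z12',fit(b[:,0],.012),'z6',fit(b[:,0],.006))
u=b[:,0]; print('upper half z12',fit(u[u[:,1]<190],.012),'z6 ',fit(u[u[:,1]<190],.006))
hsv=cv2.cvtColor(im,cv2.COLOR_RGB2HSV); m=cv2.inRange(hsv,(12,40,60),(38,255,255)); m[:235]=0;m[385:]=0;m[:,:240]=0;m[:,398:]=0
m=cv2.morphologyEx(m,cv2.MORPH_OPEN,np.ones((5,5)))
cs,_=cv2.findContours(m,cv2.RETR_EXTERNAL,cv2.CHAIN_APPROX_NONE); b=max(cs,key=cv2.contourArea); print('dish box',cv2.boundingRect(b)); h=cv2.convexHull(b)[:,0]
print('dish',fit(h,.138),'upper',fit(h[h[:,1]<315],.138))
# plate edges for yaw
pl=((im[...,2].astype(int)-im[...,0]>6)&(im[...,2]>90)); 
for side in (0,1):
    q=[]
    for v in list(range(120,150))+list(range(236,258)):
        x=np.where(pl[v,200:440])[0]
        if len(x): q.append(onz(w,200+x[0 if side==0 else -1],v,.012)[:2])
    q=np.array(q); k=np.polyfit(q[:,0],q[:,1],1); print('edge',np.degrees(np.arctan(k[0])),np.polyval(k,.44))
# sensor: top disk at z .091
m=(g>150)&(im[...,2].astype(int)-im[...,0]<25); k=np.zeros(g.shape,np.uint8); k[44:95,285:345]=m[44:95,285:345]*255
cs,_=cv2.findContours(k,cv2.RETR_EXTERNAL,cv2.CHAIN_APPROX_NONE); b=max(cs,key=cv2.contourArea); (uu,vv),r=cv2.minEnclosingCircle(b); print('sensor',uu,vv,r,onz(w,uu,vv,.091))
```

```text
(280, 156, 74, 73)
nest rim z12 [0.441  0.0621 0.0273] z6 [0.4398 0.0623 0.0279]
upper half z12 [0.4412 0.0621 0.0272] z6  [0.44   0.0623 0.0278]
dish box (250, 249, 139, 130)
dish [0.4121 0.0641 0.031 ] upper [0.4152 0.0638 0.0288]
edge -6.864477286687564 0.1179571164895854
edge -7.409088268905284 0.006916041566476107
sensor 306.5 69.0 32.97357177734375 [0.5153 0.0573 0.091 ]
```

Call:
jog_arm([
  [[0.06, -0.004, 0, 0, 0, 0, 0.6], [0.061, -0.0036, 0.04, 0, 0, 0, 0.6], [0, 0, 0.08, 0, 0, 0, 0.6], [0, 0, 0.09, 0, 0, 0, 0.6], [0, 0, 0.09, 0, 0, 0, 0.6], [0, 0, 0.06, 0, 0, 0, 0.6], [0, 0, 0.025, 0, 0, 0, 0.6], [0, 0, 0, 0, 0, 0, 0.6], [0, 0, 0, 0, 0, 0, 0.6]],
])

```text
time: 7.55
eef_pos: [0.4408, 0.0629, 0.0306]
tcp_rot: [-180.0, -0.0, -7.0]
force: [1.3, -1.3, -0.4]
gripper_width: 0.0581
grasp_force: 27.1
```

Run:
```python
from h import *
np.set_printoptions(precision=4,suppress=True)
w=snap('wrist','w6'); s=snap('scene','s6'); o=observe(); print(o['eef_pos'],o['tcp_rot'],o['gripper_width'],o['grasp_force'],o['force'])
print('nest',proj(s,(.4405,.0622,.012)),proj(w,(.4405,.0622,.012)))
h=np.zeros((450,800,3),np.uint8)
h[:, :400]=cv2.resize(s['img'][235:325,260:340],(400,450),interpolation=cv2.INTER_CUBIC); h[:,400:]=cv2.resize(w['img'][190:415,218:418],(400,450))
cv2.imwrite('pics/c6.png',h[:,:,::-1])
```

```text
[0.4408 0.0628 0.0308] [179.9999  -0.0853  -6.9858] 0.05851529788915363 27.05307573080063 [-0.7323 -0.2458 -0.828 ]
nest [317.2056 292.947 ] [319.181  290.6854]
```

View pics/c6.png

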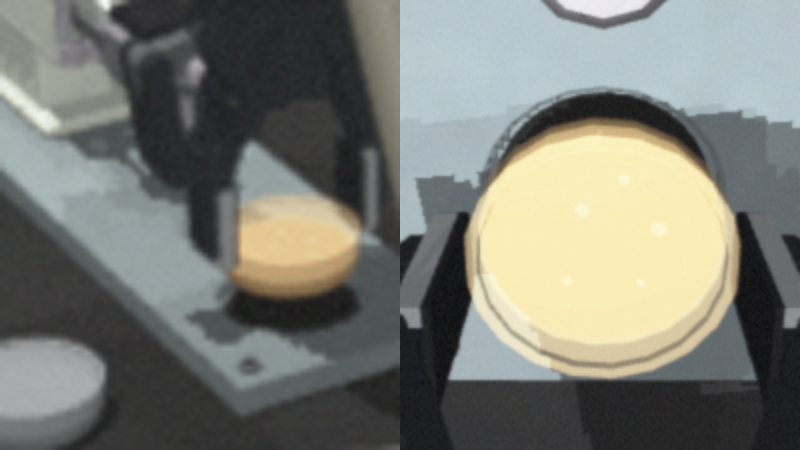

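The dish hangs over the nest and is centred laterally: dish mid u is 603 and the nest ring mid is 603 in the crop, with the ring's apex at (605,88). Next a numeric fore-aft check against the ring apex, v≈234 in the full picture.

Run:
```python
from h import *
np.set_printoptions(precision=4,suppress=True)
w=load('w6'); a=np.radians(-7); gx=np.array([np.cos(a),np.sin(a)])
for n in ((.4405,.0622),(.4425,.0620)):
    p=np.array(n)+.0305*gx; print('rim apex',n,proj(w,(*p,.012)))
e=np.array((.4408,.0628)); 
for d in (0,.002): q=e+d*gx-.03*gx; print('dish bottom',d,proj(w,(*q,.0428)))
im=w['img']; col=im[225:260,314:326].mean(1).astype(int); print([(225+i,*c) for i,c in enumerate(col) if i<26])
col=im[360:388,314:326].mean(1).astype(int); print([(360+i,*c) for i,c in enumerate(col)])
```

```text
rim apex (0.4405, 0.0622) [319.2723 234.3494]
rim apex (0.4425, 0.062) [319.1854 230.4102]
dish bottom 0 [317.8134 380.2552]
dish bottom 0.002 [317.8143 376.6763]
[(225, np.int64(182), np.int64(199), np.int64(205)), (226, np.int64(182), np.int64(199), np.int64(206)), (227, np.int64(182), np.int64(199), np.int64(206)), (228, np.int64(182), np.int64(199), np.int64(205)), (229, np.int64(183), np.int64(199), np.int64(206)), (230, np.int64(183), np.int64(198), np.int64(205)), (231, np.int64(184), np.int64(199), np.int64(206)), (232, np.int64(180), np.int64(196), np.int64(202)), (233, np.int64(158), np.int64(172), np.int64(178)), (234, np.int64(136), np.int64(147), np.int64(153)), (235, np.int64(132), np.int64(144), np.int64(149)), (236, np.int64(87), np.int64(94), np.int64(96)), (237, np.int64(47), np.int64(49), np.int64(50)), (238, np.int64(36), np.int64(35), np.int64(35)), (239, np.int64(30), np.int64(29), np.int64(30)), (240, np.int64(31), np.int64(31), np.int64(31)), (241, np.int64(30), np.int64(30), np.int64(30)), (242, np.int64(28), np.int64(30), np.int64(29)), (243, np.int64(30), n
[... 1104 characters left out ...]
4, np.int64(197), np.int64(182), np.int64(149)), (375, np.int64(215), np.int64(199), np.int64(162)), (376, np.int64(217), np.int64(200), np.int64(163)), (377, np.int64(214), np.int64(197), np.int64(161)), (378, np.int64(192), np.int64(178), np.int64(147)), (379, np.int64(114), np.int64(115), np.int64(110)), (380, np.int64(58), np.int64(61), np.int64(61)), (381, np.int64(38), np.int64(38), np.int64(38)), (382, np.int64(37), np.int64(37), np.int64(37)), (383, np.int64(36), np.int64(36), np.int64(37)), (384, np.int64(36), np.int64(36), np.int64(37)), (385, np.int64(37), np.int64(37), np.int64(38)), (386, np.int64(38), np.int64(38), np.int64(39)), (387, np.int64(36), np.int64(36), np.int64(36))]
```

Aligned within 1 mm. I lower gently.

Call:
jog_arm([
  [[0, 0, 0.02, 0, 0, 0, 0.6], [0, 0, 0.02, 0, 0, 0, 0.6], [0, 0, 0.014, 0, 0, 0, 0.6], [0, 0, 0.006, 0, 0, 0, 0.6], [0, 0, 0, 0, 0, 0, 0.6], [0, 0, 0, 0, 0, 0, 0.6]],
])

```text
time: 8.25
eef_pos: [0.4405, 0.0627, 0.0151]
tcp_rot: [-180.0, -0.0, -7.0]
force: [-0.4, 0.1, -0.1]
gripper_width: 0.0584
grasp_force: 27.1
```

Call:
jog_arm([
  [[0, 0, 0.004, 0, 0, 0, 0.6], [0, 0, 0.004, 0, 0, 0, 0.6], [0, 0, 0, 0, 0, 0, 0.6], [0, 0, 0, 0, 0, 0, 0.6]],
])

```text
time: 8.65
eef_pos: [0.4404, 0.0627, 0.0131]
tcp_rot: [180.0, 0.0, -7.0]
force: [0.3, 0.6, -0.4]
gripper_width: 0.0585
grasp_force: 27.1
```

Call:
jog_arm([
  [[0, 0, 0.003, 0, 0, 0, 0.6], [0, 0, 0, 0, 0, 0, 0.6], [0, 0, 0, 0, 0, 0, 0.6]],
])

```text
time: 8.95
eef_pos: [0.4404, 0.0627, 0.0123]
tcp_rot: [-180.0, 0.0, -7.0]
force: [-0.8, 0.1, -0.7]
gripper_width: 0.0583
grasp_force: 27.1
```

Call:
jog_arm([
  [[0, 0, 0.002, 0, 0, 0, 0.6], [0, 0, 0, 0, 0, 0, 0.6], [0, 0, 0, 0, 0, 0, 0.6]],
])

```text
time: 9.25
eef_pos: [0.4404, 0.0627, 0.0122]
tcp_rot: [180.0, -0.0, -7.0]
force: [-1.6, -0.7, 5.6]
gripper_width: 0.0585
grasp_force: 27.7
```

Contact comes at the expected height, so the dish is seated. I release it.

Call:
jog_arm([
  [[0, 0, 0, 0, 0, 0, 0.69], [0, 0, 0, 0, 0, 0, 0.72], [0, 0, 0, 0, 0, 0, 0.8], [0, 0, 0, 0, 0, 0, 0.9], [0, 0, 0, 0, 0, 0, 0.95], [0, 0, 0, 0, 0, 0, 0.95]],
])

```text
time: 9.85
eef_pos: [0.4404, 0.0627, 0.0118]
tcp_rot: [180.0, 0.0, -7.0]
force: [-0.2, -0.5, 0.5]
gripper_width: 0.0813
grasp_force: 0.0
```

Run:
```python
from h import *
np.set_printoptions(precision=4,suppress=True)
w=snap('wrist','w7'); o=observe(); print(o['eef_pos'],o['gripper_width'],o['grasp_force'],o['force'])
a=np.radians(-7); gx=np.array([np.cos(a),np.sin(a)]); n=np.array((.441,.0622))
t=np.linspace(0,2*np.pi,200); p=np.array([proj(w,(n[0]+.03*np.cos(x),n[1]+.03*np.sin(x),.024)) for x in t]); print('pred',p.min(0),p.max(0))
hsv=cv2.cvtColor(w['img'],cv2.COLOR_RGB2HSV); m=cv2.inRange(hsv,(12,40,60),(38,255,255)); m[:,:235]=0;m[:,405:]=0;m[:200]=0;m[400:]=0
m=cv2.morphologyEx(m,cv2.MORPH_OPEN,np.ones((5,5)))
cs,_=cv2.findContours(m,cv2.RETR_EXTERNAL,cv2.CHAIN_APPROX_NONE); print(cv2.boundingRect(max(cs,key=cv2.contourArea)))
```

```text
[0.4404 0.0627 0.0118] 0.0812038270478202 0.0 [-0.9961 -0.2474 -0.4148]
pred [248.658  257.4473] [388.3442 379.1462]
(250, 249, 139, 131)
```

The dish sits as predicted (box width 139 px against 139.7). I go up and over towards the grip.

Call:
jog_arm([
  [[0, 0, -0.02, 0, 0, 0, 0.95], [0, 0, -0.06, 0, 0, 0, 0.95], [0, 0, -0.12, 0, 0, 0, 0.95], [0, 0, -0.16, 0, 0, 0, 0.95], [0, 0, -0.16, 0, 0, 0, 0.95], [0.05, 0, -0.08, 0, 0, 0, 0.95], [0.15, 0, 0, 0, 0, 0, 0.95], [0.14, 0, 0, 0, 0, 0, 0.95], [0.04, 0, 0, 0, 0, 0, 0.95], [0, 0, 0, 0, 0, 0, 0.95], [0, 0, 0, 0, 0, 0, 0.95]],
])

```text
time: 11.0
eef_pos: [0.5335, 0.0513, 0.1616]
tcp_rot: [-180.0, 0.1, -7.0]
force: [-0.1, 0.5, 0.6]
gripper_width: 0.0808
grasp_force: 0.0
```

Run:
```python
from h import *
np.set_printoptions(precision=4,suppress=True)
w=snap('wrist','w8'); t=snap('top','t8'); o=observe(); print(o['eef_pos'],o['tcp_rot'],o['gripper_width'],o['force'])
a=np.radians(-7); gx=np.array([np.cos(a),np.sin(a)]); gy=np.array([-gx[1],gx[0]]); n=np.array((.441,.0622))
def G(x,y,z): return proj(w,(*(n+x*gx+y*gy),z))
print('grip top corners pred',[G(.118+i*.018,j*.016,.098).round() for i in(-1,1) for j in (-1,1)])
print('mouth top', G(.16,.026,.103),G(.16,-.026,.103),'sensor top',G(.075,0,.091))
im=w['img']; g=im.max(2)
for v in range(int(G(.118,0,.098)[1])-16,int(G(.118,0,.098)[1])+17,8):
    print(v,' '.join(f'{u}:{g[v,u]}' for u in range(270,370,3)))
u=int(G(.118,0,.098)[0])
print(' '.join(f'{v}:{g[v,u]}' for v in range(100,400,4)))
```

```text
[0.5335 0.0514 0.1619] [-179.999     0.045    -6.9848] 0.08099159120797461 [-0.6804  0.0351  0.1629]
grip top corners pred [array([344., 247.]), array([293., 247.]), array([346., 191.]), array([292., 191.])]
mouth top [272.4088 150.0317] [365.1093 150.0935] sensor top [318.6672 278.5075]
203 270:175 273:152 276:152 279:137 282:139 285:124 288:123 291:125 294:89 297:36 300:54 303:57 306:54 309:52 312:53 315:50 318:52 321:51 324:48 327:50 330:48 333:48 336:49 339:35 342:23 345:71 348:78 351:91 354:91 357:152 360:151 363:152 366:148 369:152
211 270:160 273:140 276:140 279:138 282:141 285:122 288:133 291:140 294:95 297:32 300:50 303:58 306:58 309:51 312:53 315:48 318:48 321:50 324:51 327:46 330:46 333:52 336:44 339:38 342:25 345:74 348:84 351:79 354:91 357:94 360:92 363:101 366:92 369:90
219 270:159 273:145 276:142 279:138 282:141 285:143 288:128 291:134 294:106 297:29 300:48 303:47 306:49 309:46 312:42 315:44 318:44 321:48 324:43 327:43 330:47 333:47 336:44 339:30 342:19 345:79 348:82 351:80 354:81 357:89 360:96 363:94 366:96 369:93
227 270:159 273:159 276:141 279:139 282:136 285:89 288
[... 312 characters left out ...]
15:33 318:24 321:21 324:22 327:11 330:19 333:20 336:9 339:11 342:20 345:80 348:79 351:78 354:81 357:78 360:83 363:78 366:82 369:78
100:241 104:239 108:240 112:239 116:241 120:240 124:241 128:240 132:239 136:235 140:143 144:204 148:200 152:236 156:240 160:240 164:241 168:241 172:241 176:240 180:242 184:242 188:233 192:21 196:41 200:52 204:52 208:46 212:48 216:45 220:43 224:40 228:39 232:34 236:15 240:18 244:14 248:124 252:123 256:127 260:127 264:76 268:89 272:96 276:97 280:96 284:93 288:98 292:155 296:217 300:213 304:217 308:216 312:218 316:214 320:215 324:217 328:212 332:214 336:214 340:199 344:178 348:167 352:139 356:145 360:142 364:46 368:34 372:39 376:34 380:33 384:37 388:42 392:40 396:41
```

The grip's dark block spans u 295-344 and v 190-246, which agrees with the prediction within 1 mm. I descend around it.

Call:
jog_arm([
  [[0.05, 0.0016, 0, 0, 0, 0, 0.95], [0.049, 0, 0, 0, 0, 0, 0.95], [0, 0, 0.05, 0, 0, 0, 0.95], [0, 0, 0.1, 0, 0, 0, 0.95], [0, 0, 0.12, 0, 0, 0, 0.95], [0, 0, 0.1, 0, 0, 0, 0.95], [0, 0, 0.038, 0, 0, 0, 0.95], [0, 0, 0, 0, 0, 0, 0.95], [0, 0, 0, 0, 0, 0, 0.95]],
])

```text
time: 12.0
eef_pos: [0.5596, 0.0477, 0.061]
tcp_rot: [180.0, -0.1, -7.0]
force: [-0.7, -0.8, 0.6]
gripper_width: 0.0809
grasp_force: 0.0
```

Call:
jog_arm([
  [[0, 0, 0, 0, 0, 0, 0.7], [0, 0, 0, 0, 0, 0, 0.5], [0, 0, 0, 0, 0, 0, 0.4], [0, 0, 0, 0, 0, 0, 0.2], [0, 0, 0, 0, 0, 0, 0.2], [0, 0, 0, 0, 0, 0, 0.2], [0, 0, 0, 0, 0, 0, 0.2], [0, 0, 0, 0, 0, 0, 0.2], [0, 0, 0, 0, 0, 0, 0.2]],
], newtons=40)

```text
time: 12.9
eef_pos: [0.5596, 0.0478, 0.0607]
tcp_rot: [-180.0, -0.1, -7.0]
force: [-1.0, 0.5, 5.9]
gripper_width: 0.0308
grasp_force: 42.6
```

The grip is squeezed fully: it reads 30.8 mm, with the same offset as before (58.5 for a 60 mm lid). I pull out 75 mm.

Call:
jog_arm([
  [[-0.01, 0, 0, 0, 0, 0, 0.2], [-0.02, 0, 0, 0, 0, 0, 0.2], [-0.03, 0, 0, 0, 0, 0, 0.2], [-0.04, 0, 0, 0, 0, 0, 0.2], [-0.04, 0, 0, 0, 0, 0, 0.2], [-0.04, 0, 0, 0, 0, 0, 0.2], [-0.04, 0, 0, 0, 0, 0, 0.2], [-0.04, 0, 0, 0, 0, 0, 0.2], [-0.02, 0, 0, 0, 0, 0, 0.2], [-0.014, 0, 0, 0, 0, 0, 0.2], [-0.006, 0, 0, 0, 0, 0, 0.2], [0, 0, 0, 0, 0, 0, 0.2], [0, 0, 0, 0, 0, 0, 0.2], [0, 0, 0, 0, 0, 0, 0.2]],
])

```text
time: 14.3
eef_pos: [0.4863, 0.0568, 0.0607]
tcp_rot: [-180.0, -0.2, -7.0]
force: [4.3, 1.8, 4.6]
gripper_width: 0.0307
grasp_force: 42.6
```

Run:
```python
from h import *
np.set_printoptions(precision=4,suppress=True)
w=snap('wrist','w9'); s=snap('scene','s9'); t=snap('top','t9'); o=observe(); print(o['eef_pos'],o['tcp_rot'],o['gripper_width'],o['grasp_force'],o['force'])
print('pulled',np.dot(o['eef_pos'][:2]-np.array([.5596,.0478]),[-np.cos(np.radians(7)),np.sin(np.radians(7))]))
a=np.radians(-7); gx=np.array([np.cos(a),np.sin(a)]); n=np.array((.441,.0622))
for x in (.160,.135,.1475): print(x,proj(w,(*(n+x*gx),.09)))
g=w['img'].max(2); u=int(proj(w,(*(n+.14*gx),.09))[0])
print(' '.join(f'{v}:{int(g[v,u-4:u+5].mean())}' for v in range(20,300,2)))
```

```text
[0.4863 0.0568 0.0608] [-179.9732   -0.2445   -7.0381] 0.030579457444133273 42.61927306652069 [5.1056 1.5243 4.5271]
pulled 0.0738249734872327
0.16 [317.3178   2.7789]
0.135 [317.4347  98.2443]
0.1475 [317.3785  52.3557]
20:255 22:255 24:255 26:255 28:255 30:255 32:255 34:255 36:255 38:255 40:255 42:255 44:255 46:255 48:255 50:255 52:242 54:249 56:255 58:255 60:255 62:255 64:255 66:255 68:255 70:255 72:255 74:255 76:255 78:255 80:255 82:255 84:255 86:255 88:255 90:255 92:255 94:255 96:126 98:102 100:161 102:255 104:255 106:255 108:255 110:255 112:255 114:255 116:255 118:255 120:255 122:255 124:255 126:255 128:255 130:255 132:255 134:255 136:255 138:254 140:242 142:255 144:255 146:255 148:255 150:255 152:255 154:255 156:255 158:255 160:255 162:255 164:255 166:255 168:255 170:255 172:255 174:255 176:249 178:89 180:108 182:255 184:254 186:255 188:255 190:255 192:255 194:255 196:255 198:255 200:255 202:255 204:255 206:255 208:255 210:255 212:255 214:249 216:248 218:255 220:255 222:255 224:255 226:255 228:255 230:255 232:255 234:255 236:255 238:255 240:255 242:255 244:255 246:255 248:255 250:255 252:255 254:255 256:255 258:255 260:255 262:255 264:255 266:255 268:255 270:255 272:255 274:255 276:255 278:255 280:255 282:255 284:255 286:233 288:207 290:206 292:206 294:207 296:206 298:207
```

The wrist picture puts the second long line at v≈98, which is the value predicted for 75 mm. The TCP travel is 73.8 mm. I add 1 mm and check.

Call:
jog_arm([
  [[-0.004, 0, 0, 0, 0, 0, 0.2], [0, 0, 0, 0, 0, 0, 0.2], [0, 0, 0, 0, 0, 0, 0.2], [0, 0, 0, 0, 0, 0, 0.2]],
])

```text
time: 14.85
eef_pos: [0.4854, 0.0569, 0.0607]
tcp_rot: [-180.0, -0.3, -7.0]
force: [5.0, 1.1, 4.0]
gripper_width: 0.0309
grasp_force: 42.6
```

Run:
```python
from h import *
np.set_printoptions(precision=4,suppress=True)
w=snap('wrist','w10'); t=load('t9'); s=load('s9'); o=observe(); print(o['eef_pos'],o['gripper_width'],o['grasp_force'],o['force'],abs(o['joint_vel']).max())
print('pulled',np.dot(o['eef_pos'][:2]-np.array([.5596,.0478]),[-np.cos(np.radians(7)),np.sin(np.radians(7))]))
g=w['img'].max(2); a=np.radians(-7); gx=np.array([np.cos(a),np.sin(a)]); n=np.array((.441,.0622))
for v in list(range(0,14))+list(range(92,104)): print(v,g[v,250:390:7])
for zt in (.088,.09,.092): print(zt,[proj(w,(*(n+x*gx),zt))[1].round(1) for x in (.16,.135,.11)])
# bystanders from top view vs start
t0=load('top0'); 
for nm,(u,v) in dict(stack=(221,270),flask=(413,271),jar=(445,187)).items():
    A=t0['img'][v-15:v+16,u-15:u+16]; B=t['img'][v-25:v+26,u-25:u+26]; r=cv2.matchTemplate(B,A,cv2.TM_CCOEFF_NORMED); print(nm,cv2.minMaxLoc(r)[1::2])
```

```text
[0.4854 0.0569 0.0608] 0.030695757219365377 42.64558017253876 [3.9272 1.951  4.2845] 0.08672744649555575
pulled 0.07470962914865445
0 [ 95 139 197 194 233 235 228 196 198 233 230 229 231 176 107 100 107 105
 105 107]
1 [ 97 110 192 185 220 226 206 128 154 158 155 154 157 142 107 101 103 105
 111 108]
2 [ 98 100 176 182 193 198 200  67  75  75  73  70  72 135 103 104 108 106
 107 108]
3 [ 99 100 189 195 197 195 172  58  59  55  57  57  57 139 103 105 105 106
 107 102]
4 [ 96  98 199 207 207 206 181  54  56  57  59  52  57 147 101 102 102 107
 108 101]
5 [ 99  95 198 208 207 207 197  61  58  57  61  56  57 148 100 106 107 111
 107 103]
6 [101  98 195 208 205 207 196  61  57  62  65  58  64 145 100 104 106 110
 108 103]
7 [100 100 195 203 203 206 197  99 102 102 100 103 113 149  98 104 108 106
 110 103]
8 [102  98 200 203 202 204 197 200 201 200 197 206 238 159  98 103 106 114
 106 102]
9 [104  97 202 203 204 202 202 234 237 237 238 252 255 209  99 107 105 104
 109 106]
10 [105  93 202 200 204 204 200 239 239 242 252 255 255 209  96 104 108 107
 108 106]
11 [106  96 205 206 206 201 199 
[... 854 characters left out ...]
0 227 111 110 108 105 110 107 149 144 145 229 230
 229 229]
100 [229 230 232 232 229 231 218 164 165 164 162 161 157 147 146 146 230 230
 231 225]
101 [229 231 231 231 230 229 218 253 253 254 253 252 252 148 143 145 231 230
 229 227]
102 [230 230 231 232 231 229 216 255 255 255 255 255 255 147 143 146 230 231
 229 229]
103 [231 230 232 232 230 230 222 255 255 255 255 255 255 150 149 147 227 233
 229 228]
0.088 [np.float64(1.4), np.float64(95.5), np.float64(176.8)]
0.09 [np.float64(-0.9), np.float64(95.1), np.float64(177.7)]
0.092 [np.float64(-3.3), np.float64(94.6), np.float64(178.7)]
stack (0.9817710518836975, (11, 10))
flask (0.9947476387023926, (10, 10))
jar (0.9987249970436096, (10, 10))
```

The third long line stands at the mouth edge (v 2-7, edge ≈1), the travel is 74.7 mm, and the bystanders and stack are unmoved. I hand in.

```bash
python3 -c "
from cell import close_job
print(close_job())"
```

```text
the job is handed in; nothing more can be done
None
```

I handed the job in with the top dish seated in the nest and the gauge arm held about 75 mm out with the button squeezed in. The stack, flask and jar had not moved. The hand-in returned no verdict.

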